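Send a used well plate down the chute through its gravity flap

ROBOT

A 6-joint arm with a two-finger parallel gripper is mounted at the origin on the work surface. World frame = base frame: x ahead of the robot, y to its left, z up, the work surface at z = 0. Lengths are in m, angles in degrees, forces in N, time in s.
With the tool pointing down it reaches from about 0.375 to 0.9 m from the base axis. Payload 3.1 kg.
Tool frame: the origin (TCP) lies at the very end of the fingers, on their centre line; the grasp point (between the pads) lies 19 mm behind it; z points along the fingers, y is the direction in which the jaws open and shut (so a half turn about z gives the same grasp; the last joint's range is limited). The gripper opens to 85 mm and grips with 20 to 120 N. Pads are 22 mm wide; open, the fingers measure 114 mm over their backs; the gripper's body (76 mm by 85 mm) begins 54 mm behind the grasp point. The pads swing forward as they close: fully open they stand 13 mm farther back than shut.
Start: joints at [-81.675, 30.224, 82.088, -0, 67.689, -10.227], TCP at [0.199, -0.592, 0.231] pointing down, gripper open.
Joint ranges: [-176.69, 176.69], [-43.24, 126.21], [12.49, 139.97], [-82, 262], [0, 151.66], [-163.58, 163.58]. Speed limits (degrees/s): [159.86, 159.86, 180, 180, 180, 180].

INTERFACE

Orientations are given as [roll, pitch, yaw] about the fixed x, y, z axes, in that order (R = Rz(yaw) Ry(pitch) Rx(roll)).
In Python, from rig import manip gives the robot as it stands.
- The arm moves only by the tool move_arm, never from a script. Its argument "steps" is a list of rows, each a list of 3 entries, a list of its own where there are three numbers: the shift along the tool's x, y, z normalised to -1 to 1, where 1 is 0.1 m, then the turn about the tool's z normalised to -1 to 1, where 1 is 90 degrees, then the gripper command: -1 is fully open, 1 is shut, values between are in proportion. A call has exactly 5 rows; each row is the pose to reach, as a shift and turn from the pose commanded when the call began, along the tool's axes at that moment; what a row does not reach only later rows make up. A row lasts 1/8 s, in which the tool goes at most 62.5 mm and 10.7 degrees, less where a joint would pass 70% of its speed; a pose out of reach is approached as far as the arm can. A call with a number of a shift or a turn outside -1 to 1 is refused whole. A call with a gripper value outside its range is refused whole. The fingers move at their own pace and stop on an object; "squeeze" is the grip in N (left out, the last holds). Time passes only in rows, so rows that repeat a pose let the fingers close, or fill a call up. It gives the time, the measured TCP pose, the force and the opening at its end, in the units of the state.
- manip.read_state(): the state, without advancing time (a new reading comes with each control period).
- manip.read_camera(name): name is "side" or "top" or "wrist"; returns a dict with "img" (480x640x3 uint8, red, green, blue), "K" (3x3 intrinsics, pixels), "D" ([k1, k2, p1, p2, k3] as OpenCV has them; the pictures are not rectified), "rvec" (rotation vector, rad) and "tvec" (3), from world to camera coordinates, as OpenCV has them. Camera axes: x right, y down, z forward; pixel columns grow to the right and rows downward; lengths in m; the calibration is good to about 2 mm. A picture is of the moment at which its call begins. There is no depth.
- manip.sign_off(): hands the job in, once; it reports no verdict.
Trained networks look in the newest picture that a camera, given by its name, has taken for a name from the list of things; names that differ only in an ending like _2 or _b are one class to them, and where a whole thing is asked for, a point or a joint stands for the part that bears it (a point fixed in the world has none). Each returns a list of dicts, best first, with "score" (0 to 1); they miss things now and then, are a little off and sometimes report something else, mostly with a low value. They report only what shows in the picture. A call takes as long as a camera call. They do not tell look-alikes from the thing itself.
- manip.search_frame(camera, thing): "box" ([left, top, right, bottom] in pixels, round what is visible of it).
- manip.silhouettes(camera, thing): "mask" (480x640 bool, what is visible of it) and "box" ([left, top, right, bottom] in pixels, round what is visible of it).
The state is a dict: "time_s": time; "joint_positions": joint angles; "qvel": joint speeds; "joint_torque": joint torques, N m; "ee_pos": TCP position; "orientation": TCP orientation; "force": force on the tool from outside, world axes, zero at the start; "moment": the same for the moment, N m; "gripper_width": opening from 0.0 (shut) to 1.0 (fully open).
Only numpy, scipy, OpenCV 4.12 (cv2) and the standard library are available. Lean on these libraries where they do the work, as an engineer would, in place of code of your own. Each camera call takes 0.05 s, during which the arm holds its last target.

TASK

With the fingertips, push the lidded well plate that lies on the chute's apron in through the orange gravity flap until it tips over the crest behind the flap and slides down to the foot of the chute, then draw the fingers back so that the flap swings fully shut behind it. Only push the plate: do not pick it up, and leave the tip box, the amber bottle and the tube block where they stand.

Things in the scene. Friction and masses are not known exactly. Their poses are not given: they have to be found in the camera images.
- hatch: Fixed used-plate chute on the bench. Its +x is the way the plate goes in, z up; origin on the work surface straight below the closed flap, mid-width. Its level blue-grey apron, top 64 mm up, spans x -250 to 46 mm, y -105 to 105 mm, and runs on under the flap to a crest at x 46 mm. Plate, apron and chute are slick on one another (friction about 0.15). A white instrument 170 mm high stands at x 220 to 380 mm.
- apron (a point): Point on the apron's top (64 mm above the work surface), on the middle line, 140 mm before the flap; axes as the hatch. Two grey flared guide walls, 26 mm high, lead from about y = +-82 mm at x = -50 mm (hatch frame) to y = +-51 mm at x = -4 mm.
- opening (a point): Middle of the opening at apron level, at the flap; axes as the hatch. It is 98 mm wide and 56 mm high, between grey posts (y 49 to 69 mm either side) under a grey lintel, all from x = -2 to 8 mm, tops 62 mm above the apron. Fingers that point straight down can push as far as the lintel's face; leaning, tips ahead, they reach a little further.
- chute_end (a point): Foot of the chute floor at its black end stop. From the crest (46 mm beyond the flap, apron level) the slick floor slopes down at 16 degrees for 160 mm, 98 mm wide, between clear walls under a clear fixed roof (top 60 mm above the apron). A plate pushed so that its middle is 2 to 10 mm past the crest tips and slides down by itself.
- flap (a joint): Orange flap 94 x 53 x 3 mm, 18 g, hinged along its top edge 56 mm above the apron, lower edge 3 mm off the apron. 0 = hanging shut (cannot swing out over the apron), grows to 1.4 rad as it is pushed into the chute. Moves freely and falls shut by its weight within a second; the plate can push it open and slides under it (then about 0.9 rad).
- plate: Loose lidded well plate, white with magenta wells under a clear lid: 128 (x) by 86 (y) by 22 mm high, about 120 g. Origin at the centre of its underside, z up. Starts flat on the apron, +x end to the flap, up to 22 mm off the middle line and 0.15 rad askew. At the foot of the chute its origin is about 138 mm beyond the flap.
- tip_box: Bystander: blue box with a clear lid, 122 x 84 x 60 mm, loose, at the side of the bay. Origin at the centre of its underside.
- bottle: Bystander: amber bottle, 56 mm across, 120 mm tall, loose, at the side of the bay. Origin at the centre of its underside.
- tube_block: Bystander: aluminium block with coloured tube caps, 100 x 65 x 42 mm, loose, on the other side of the bay. Origin at the centre of its underside.
Things that resemble listed ones, but are neither listed nor needed, are in the scene too. There is more than one size of the plate; the job needs the largest.

How it is judged:
By the outcome, as a careful person would: the job done as asked, in the order asked, and still so for the second after the job is handed in, with the robot touching nothing.
It also fails if it takes over 54 s, if anything falls off the work surface, if the arm or the gripper's body presses on something with over 40 N, if the wrist force passes 120 N, or if a joint passes its speed limit or range.

## Working session

There is one attempt and no reset: what is moved stays moved. The work goes in short steps, Python scripts to look and compute and a tool call to move; the robot and the scene stay as the last step left them, time stands still between calls to the robot, and variables do not carry over. Pictures are saved under pics/ and viewed, and the job is handed in when it is done.

Besides the shell and the picture viewer there is one more tool, called as name(argument=value, ...) on one line, values as JSON. move_arm: Moves the arm, as the interface text tells. Scaled input: -1 to 1 covers 0.1 m each way for a shift and 90 degrees each way for a turn. Its arguments: {"type":"object","properties":{"steps":{"type":"array","items":{"type":"array"}},"squeeze":{"type":"number"}},"required":["steps"]}

```bash
mkdir -p pics; ls; python3 - <<'E'
from rig import manip
import cv2
s=manip.read_state();print(s['time_s'],s['ee_pos'],s['orientation'],s['gripper_width'])
for n in ("top","side","wrist"):
    c=manip.read_camera(n);cv2.imwrite(f"pics/{n}0.png",c["img"][:,:,::-1])
    import numpy as np
    R=cv2.Rodrigues(np.array(c['rvec'],float))[0];print(n,c['K'],c['D'],-R.T@np.array(c['tvec']).ravel())
    for t in("plate","hatch","tip_box","bottle","tube_block","flap"):
        print(t,[(d['box'],round(d['score'],2)) for d in manip.search_frame(n,t)])
E
```

```text
pics
0.0 [ 0.19876875 -0.591779    0.23033071] [-1.79876133e+02 -2.27586913e-02  1.85488866e+01] 0.998099861356729
top [[469.94371317   0.         315.25192207]
 [  0.         469.94371317 242.29872103]
 [  0.           0.           1.        ]] [-0.09798201  0.          0.          0.          0.        ] [ 0.51057491 -0.0539533   0.9582376 ]
plate [([252.8, 325.2, 293.3, 372.5], 0.86), ([219.2, 218.0, 292.1, 280.8], 0.73), ([162.5, 324.8, 208.8, 366.3], 0.58)]
hatch [([182.9, 114.9, 551.4, 315.2], 0.66)]
tip_box [([262.5, 116.3, 333.6, 177.5], 0.77)]
bottle [([351.4, 108.6, 379.0, 142.2], 0.83)]
tube_block []
flap []
side [[496.03852553   0.         319.08886394]
 [  0.         496.03852553 234.23750505]
 [  0.           0.           1.        ]] [-0.01725183  0.          0.          0.          0.        ] [0.48161659 0.48162355 0.746925  ]
plate [([401.1, 384.0, 458.8, 451.9], 0.88), ([409.4, 296.0, 465.7, 343.0], 0.68), ([289.7, 250.5, 356.9, 327.4], 0.66)]
hatch []
tip_box [([187.7, 209.5, 240.4, 286.2], 0.58)]
bottle [([198.0, 153.8, 232.7, 211.7], 0.62)]
tube_block [([379.3, 188.1, 417.9, 234.4], 0.9)]
flap [([284.1, 208.1, 343.2, 231.6], 0.96)]
wrist [[347.12667333   0.         318.48347245]
 [  0.         347.12667333 241.84794203]
 [  0.           0.           1.        ]] [-0.05628687  0.          0.          0.          0.        ] [ 0.27541585 -0.56693171  0.37338829]
plate []
hatch []
tip_box []
bottle []
tube_block []
flap []
```

View pics/top0.png

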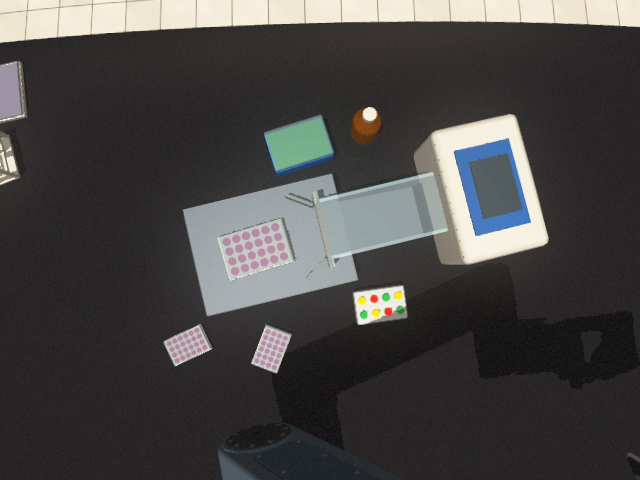

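View pics/side0.png

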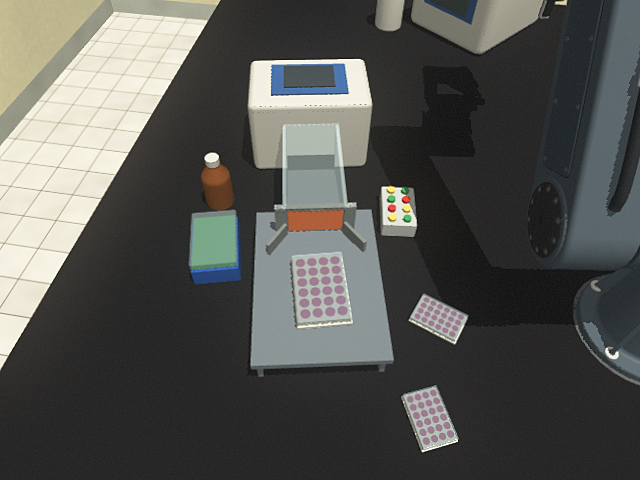

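The top view shows three plate look-alikes at about (255,249), (187,345) and (271,349). The one at (255,249) lies on the apron and is the largest, so it fits the description. I'll confirm it in a crop and measure.

```bash
cat > h.py <<'E'
import numpy as np,cv2
def RT(c): return cv2.Rodrigues(np.array(c['rvec'],float))[0],np.array(c['tvec'],float).ravel()
def ray(c,p):
    R,t=RT(c);u=cv2.undistortPoints(np.array(p,float).reshape(-1,1,2),c['K'],c['D']).reshape(-1,2)
    return -R.T@t,np.c_[u,np.ones(len(u))]@R
def onz(c,p,z):
    o,d=ray(c,p);return o+d*((z-o[2])/d[:,2])[:,None]
def tri(c1,p1,c2,p2):
    o1,d1=ray(c1,p1);o2,d2=ray(c2,p2);out=[]
    for a,b in zip(d1,d2):
        s=np.linalg.lstsq(np.c_[a,-b],o2-o1,rcond=None)[0]
        x=o1+a*s[0];y=o2+b*s[1];out.append(np.r_[(x+y)/2,np.linalg.norm(x-y)])
    return np.array(out)
def proj(c,P): return cv2.projectPoints(np.array(P,float).reshape(-1,3),np.array(c['rvec'],float),np.array(c['tvec'],float),c['K'],c['D'])[0].reshape(-1,2)
def crop(c,x0,y0,x1,y1,f,name):
    cv2.imwrite(name,cv2.resize(c['img'][y0:y1,x0:x1,::-1],None,fx=f,fy=f,interpolation=cv2.INTER_CUBIC))
E
python3 - <<'E'
from rig import manip
from h import *
T=manip.read_camera("top");S=manip.read_camera("side")
np.set_printoptions(precision=4,suppress=True)
crop(T,170,165,370,325,4,"pics/t1.png");crop(S,240,195,400,375,3.3,"pics/s1.png")
tp=[(183,210),(333,174),(357,279),(207,315)];sp=[(250,363),(256,211),(372,210),(392,362)]
print(tri(T,tp,S,sp));print(onz(T,tp,.064));print(onz(S,sp,.064))
for n,c in(("top",T),("side",S)):
    for d in manip.silhouettes(n,"plate"): 
        m=d['mask'].astype('uint8');cn=max(cv2.findContours(m,0,2)[0],key=cv2.contourArea)
        print(n,d['score'],m.sum(),d['box'],cv2.minAreaRect(cn),cv2.boxPoints(cv2.minAreaRect(cn)).tolist())
E
```

```text
[[ 0.62    0.2003  0.0706  0.0012]
 [ 0.6822 -0.0886  0.0658  0.0018]
 [ 0.4771 -0.1289  0.064   0.0044]
 [ 0.4173  0.1597  0.06    0.0002]]
[[ 0.6202  0.2021  0.064 ]
 [ 0.6816 -0.0888  0.064 ]
 [ 0.4793 -0.1288  0.064 ]
 [ 0.4178  0.1587  0.064 ]]
[[ 0.6219  0.1976  0.064 ]
 [ 0.6836 -0.0902  0.064 ]
 [ 0.4749 -0.1291  0.064 ]
 [ 0.4175  0.1615  0.064 ]]
top 0.95 1275 [253.1, 324.3, 294.1, 374.5] ((270.5147705078125, 348.5335388183594), (29.099258422851562, 45.35755920410156), 21.250505447387695) [[248.73460388183594, 364.39678955078125], [265.1742858886719, 322.12335205078125], [292.294921875, 332.6702880859375], [275.8552551269531, 374.9437255859375]]
top 0.94 3177 [220.9, 218.0, 290.9, 280.0] ((255.42971801757812, 249.02163696289062), (46.4655647277832, 70.36003875732422), 72.89727020263672) [[214.97296142578125, 237.16217041015625], [282.22161865234375, 216.47027587890625], [295.886474609375, 260.881103515625], [228.6378173828125, 281.572998046875]]
top 0.87 1169 [162.1, 323.1, 211.7, 365.4] ((187.24636840820312, 344.38507080078125), (27.850027084350586, 42.53019714355469), 64.
[... 394 characters left out ...]
737548828125], [468.17266845703125, 315.42816162109375], [454.34814453125, 344.06463623046875]]
side 0.64 2351 [402.7, 385.1, 461.2, 450.1] ((429.56890869140625, 418.1723937988281), (64.2505874633789, 39.55310821533203), 68.19859313964844) [[399.27581787109375, 395.68963623046875], [435.99993896484375, 381.0], [459.86199951171875, 440.6551513671875], [423.13787841796875, 455.34478759765625]]
side 0.57 3855 [292.4, 253.2, 354.1, 328.1] ((321.72344970703125, 289.8517761230469), (74.168701171875, 55.21078872680664), 86.18592071533203) [[291.7123718261719, 254.6858367919922], [346.8008728027344, 251.01329040527344], [351.7345275878906, 325.0177001953125], [296.6460266113281, 328.69024658203125]]
```

View pics/t1.png

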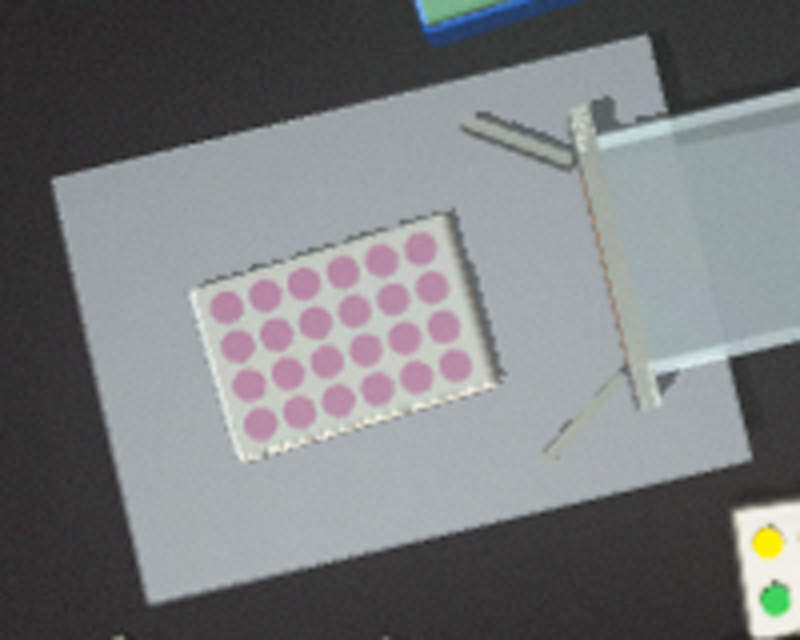

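View pics/s1.png

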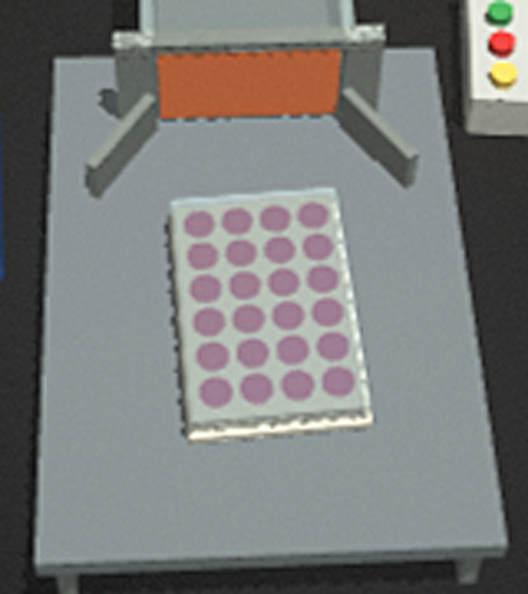

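```bash
cat >> h.py <<'E'
def fit(P,Q): # 2D rigid: Q = R P + t
    P=np.array(P,float);Q=np.array(Q,float);p=P.mean(0);q=Q.mean(0);H=(P-p).T@(Q-q)
    a=np.arctan2(H[0,1]-H[1,0],H[0,0]+H[1,1]);R=np.array([[np.cos(a),-np.sin(a)],[np.sin(a),np.cos(a)]])
    return R,q-R@p,a,np.linalg.norm((P@R.T+q-R@p)-Q,axis=1)
E
python3 - <<'E'
from rig import manip
from h import *
np.set_printoptions(precision=4,suppress=True)
T=manip.read_camera("top");S=manip.read_camera("side")
mp=[(-.25,.105),(.046,.105),(.046,-.105),(-.25,-.105)]
ft=lambda P:(np.array(P)+.5)/4-.5+[170,165]
fs=lambda P:(np.array(P)+.5)/3.3-.5+[240,195]
at=onz(T,ft([(52,179),(649,36),(750,460),(149,604)]),.064)[:,:2]
as_=onz(S,fs([(36,566),(55,58),(435,48),(504,551)]),.064)[:,:2]
for Q in(at,as_,(at+as_)/2):
    R,t,a,r=fit(mp,Q);print("hatch",t,np.degrees(a),r)
w=np.array([(-1,1),(1,1),(1,-1),(-1,-1)])
pc=w*[.064,.043]
wt_p=ft([(227,307),(421,248),(456,366),(261,425)]);ws_p=fs([(216,392),(199,223),(313,214),(338,381)])
tr=tri(T,wt_p,S,ws_p);print("wells",tr)
for z in(.086,.083):
  for Q in(onz(T,wt_p,z),onz(S,ws_p,z),onz(T,ft([(192,290),(452,213),(497,382),(244,460)]),z),tr):
    Q=Q[:,:2];c=Q.mean(0);d=(Q[1]+Q[2]-Q[0]-Q[3]);print(z,"plate in hatch",R.T@(c-t),"yaw",np.degrees(np.arctan2(d[1],d[0])-a),np.linalg.norm(d)/2)
print(R)
def show(P): 
    P=np.array(P);return np.c_[P[:,:2]@R.T+t,P[:,2]]
for nm,c in(("top",T),("side",S)):
    im=c['img'][:,:,::-1].copy()
    for p in proj(c,show([(-.002,.069,.126),(-.002,-.069,.126),(-.002,.049,.064),(-.002,-.049,.064),(-.05,.082,.09),(-.05,-.082,.09),(0.22,0,.17)])): cv2.circle(im,tuple(np.round(p).astype(int)),2,(0,255,0),-1)
    cv2.imwrite(f"pics/ov_{nm}.png",im)
E
```

```text
hatch [ 0.5708 -0.0633] -78.04852246335683 [0.0004 0.0006 0.0011 0.0007]
hatch [ 0.5696 -0.0637] -78.22771651529851 [0.0015 0.0005 0.0008 0.0016]
hatch [ 0.5702 -0.0635] -78.13828929058351 [0.0009 0.0002 0.0002 0.0008]
wells [[0.5557 0.1146 0.0843 0.0012]
 [0.5809 0.0231 0.0849 0.0012]
 [0.5258 0.008  0.0849 0.0006]
 [0.5008 0.0997 0.0846 0.0002]]
0.086 plate in hatch [-0.128  -0.0028] yaw 3.514546331699993 0.09478641502628297
0.086 plate in hatch [-0.1291 -0.0035] yaw 3.390733837559741 0.09503412433200355
0.086 plate in hatch [-0.1257 -0.0032] yaw 3.4507801154150086 0.12498501891994712
0.086 plate in hatch [-0.1282 -0.0031] yaw 3.4493236103081486 0.09496816104302896
0.083 plate in hatch [-0.1283 -0.0026] yaw 3.514546331699993 0.09511242624889911
0.083 plate in hatch [-0.1272 -0.0036] yaw 3.390733837559792 0.0954654930528795
0.083 plate in hatch [-0.1261 -0.003 ] yaw 3.4507801154149575 0.12541489612139517
0.083 plate in hatch [-0.1282 -0.0031] yaw 3.4493236103081486 0.09496816104302896
[[ 0.2056  0.9786]
 [-0.9786  0.2056]]
```

View pics/ov_top.png

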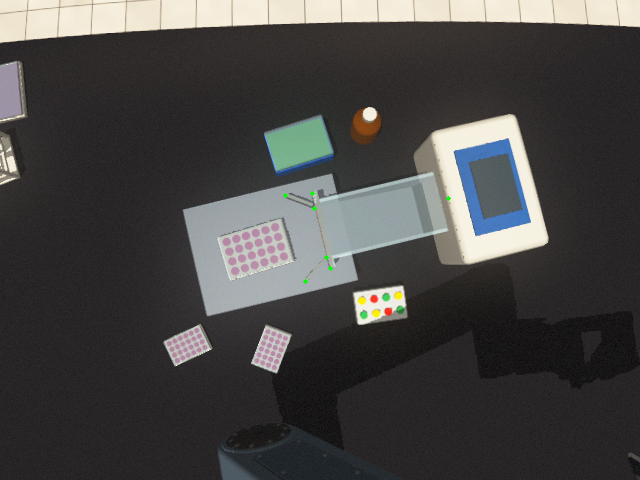

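View pics/ov_side.png

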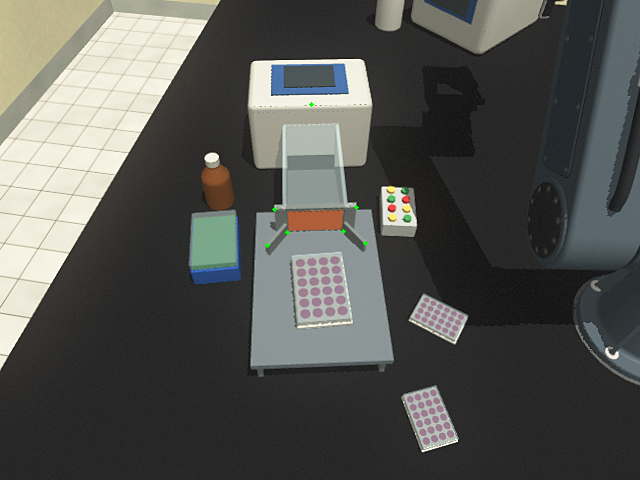

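The overlay agrees with the hatch frame: flap at world (0.570, -0.064), yaw -78.1°. The plate is at hatch (-0.128, -0.003), about 3.5° askew, with its top about 85 mm up. Next I go above the apron behind the plate.

move_arm(steps=[[[0.2,-0.2,0],0,0],[[0.4,-0.4,0],0,0],[[0.6,-0.6,0],0,0],[[0.8,-0.8,0],0,0],[[1,-1,0],0,0]], squeeze=30)

```text
time_s: 1.98
ee_pos: [0.2622, -0.4651, 0.2314]
orientation: [180.0, -0.0, 18.5]
force: [0.8, -0.1, -0.7]
gripper_width: 0.501
```

move_arm(steps=[[[0.2,-0.2,0],0,0],[[0.4,-0.4,0],0,0],[[0.6,-0.6,0],0,0],[[0.8,-0.8,0],0,0],[[1,-1,0],0,0]])

```text
time_s: 2.6
ee_pos: [0.3253, -0.3386, 0.2315]
orientation: [180.0, -0.0, 18.5]
force: [-0.5, -0.9, 0.4]
gripper_width: 0.497
```

move_arm(steps=[[[0.2,-0.2,0],0,0],[[0.4,-0.4,0],0,0],[[0.6,-0.6,0],0,0],[[0.8,-0.8,0],0,0],[[1,-1,0],0,0]])

```text
time_s: 3.22
ee_pos: [0.3883, -0.2119, 0.2315]
orientation: [180.0, -0.0, 18.5]
force: [0.5, -0.6, 0.3]
gripper_width: 0.5
```

move_arm(steps=[[[0.2,-0.2,0],0,0],[[0.4,-0.4,0],0,0],[[0.6,-0.6,0],0,0],[[0.8,-0.8,0],0,0],[[1,-1,0],0,0]])

```text
time_s: 3.85
ee_pos: [0.4513, -0.0852, 0.2315]
orientation: [180.0, -0.0, 18.6]
force: [-0.1, -0.8, -0.2]
gripper_width: 0.497
```

move_arm(steps=[[[0.2,-0.2,0],0,0],[[0.4,-0.4,0],0,0],[[0.6,-0.6,0],0,0],[[0.8,-0.8,0],0,0],[[1,-1,0],0,0]])

```text
time_s: 4.47
ee_pos: [0.5143, 0.0415, 0.2315]
orientation: [180.0, -0.0, 18.6]
force: [0.4, -0.5, -0.9]
gripper_width: 0.5
```

move_arm(steps=[[[0.1,-0.2,0],-0.11,0],[[0.2,-0.4,0],-0.22,0],[[0.3,-0.6,0],-0.33,0],[[0.4,-0.8,0],-0.44,0],[[0.44,-1,0],-0.55,0]])

```text
time_s: 5.1
ee_pos: [0.5242, 0.1502, 0.2314]
orientation: [180.0, -0.0, 68.4]
force: [-0.2, 0.9, 0.5]
gripper_width: 0.498
```

move_arm(steps=[[[0,0,0],-0.1,0],[[0,0,0],-0.2,0],[[0,0,0],-0.3,0],[[0,0,0],-0.376,0],[[0,0,0],-0.376,0]])

```text
time_s: 5.72
ee_pos: [0.5238, 0.1494, 0.2314]
orientation: [180.0, 0.0, 101.8]
force: [-0.4, 0.4, 0.5]
gripper_width: 0.5
```

```bash
cat >> h.py <<'E'
HT=np.array([.5702,-.0635]);HR=np.array([[.2056,.9786],[-.9786,.2056]])
E
python3 - <<'E'
from rig import manip
from h import *
s=manip.read_state();print(s['time_s'],s['ee_pos'],s['orientation'],s['joint_positions'],HR.T@(np.array(s['ee_pos'])[:2]-HT))
c=manip.read_camera("wrist");cv2.imwrite("pics/w1.png",c['img'][:,:,::-1])
E
```

```text
5.725 [0.52376791 0.1494227  0.23139772] [1.79988321e+02 2.48618163e-03 1.01813293e+02] [ 4.16414846e+00  2.40299574e+01  9.36778161e+01 -1.02743118e-03
  6.22803205e+01 -7.64866679e+00] [-0.2179126  -0.00166154]
```

View pics/w1.png

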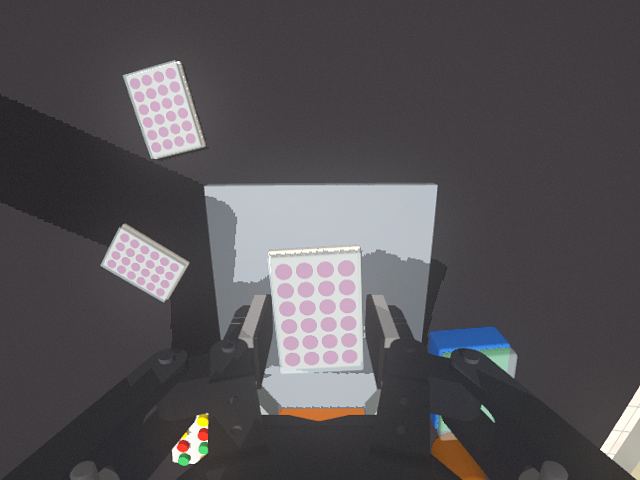

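The wrist view shows the plate from (268,248) to (363,370), with the fingers straddling it in line but higher up and behind. I back off 20 mm and go down behind its rear edge.

move_arm(steps=[[[0.2,0,0.2],0,0],[[0.2,0,0.4],0,0],[[0.2,0,0.6],0,0],[[0.2,0,0.8],0,0],[[0.2,0,1],0,0]])

```text
time_s: 6.4
ee_pos: [0.5198, 0.169, 0.1308]
orientation: [180.0, 0.0, 101.8]
force: [-0.5, 0.6, -0.5]
gripper_width: 0.504
```

move_arm(steps=[[[0,0,0.12],0,0],[[0,0,0.24],0,0],[[0,0,0.36],0,0],[[0,0,0.48],0,0],[[0,0,0.59],0,0]])

```text
time_s: 7.02
ee_pos: [0.5197, 0.169, 0.0716]
orientation: [180.0, 0.0, 101.9]
force: [-1.5, -0.3, -0.4]
gripper_width: 0.499
```

```bash
python3 - <<'E'
from rig import manip
from h import *
s=manip.read_state();print(s['time_s'],s['ee_pos'],s['orientation'],s['force'],HR.T@(np.array(s['ee_pos'])[:2]-HT))
c=manip.read_camera("side");crop(c,200,100,420,400,2,"pics/s2.png")
c=manip.read_camera("top");crop(c,170,150,370,330,4*.8,"pics/t2.png")
E
```

```text
7.025 [0.51965923 0.16898987 0.0716388 ] [1.79991898e+02 3.46247687e-04 1.01886773e+02] [-1.46986574 -0.33083052 -0.43839208] [-0.23790577 -0.00165928]
```

View pics/s2.png

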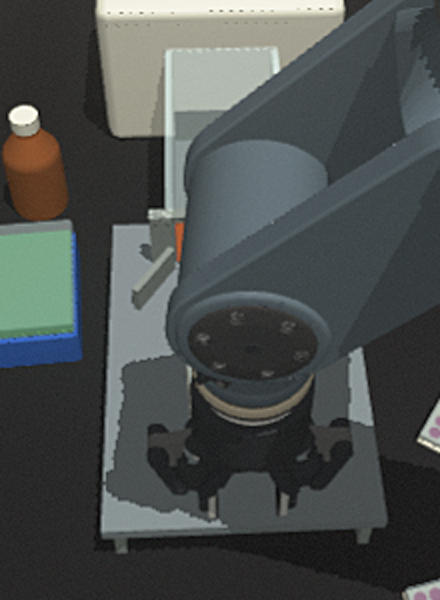

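View pics/t2.png

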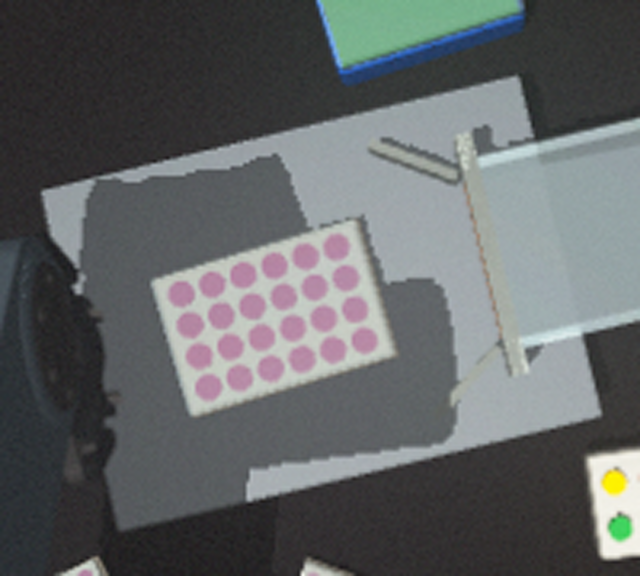

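move_arm(steps=[[[-0.12,0,0],0,0],[[-0.24,0,0],0,0],[[-0.36,0,0],0,0],[[-0.45,0,0],0,0],[[-0.55,0,0],0,0]])

```text
time_s: 7.75
ee_pos: [0.5311, 0.1144, 0.0725]
orientation: [180.0, -0.0, 101.9]
force: [0.2, -0.0, -0.3]
gripper_width: 0.5
```

move_arm(steps=[[[-0.08,0,0],0,0],[[-0.16,0,0],0,0],[[-0.24,0,0],0,0],[[-0.32,0,0],0,0],[[-0.4,0,0],0,0]])

```text
time_s: 8.38
ee_pos: [0.5393, 0.0756, 0.0723]
orientation: [180.0, -0.0, 101.9]
force: [0.5, -0.0, 0.0]
gripper_width: 0.5
```

```bash
cat > look.py <<'E'
import sys
from rig import manip
from h import *
n=sys.argv[1]
s=manip.read_state();print(s['time_s'],s['ee_pos'],s['orientation'],s['force'],HR.T@(np.array(s['ee_pos'])[:2]-HT))
c=manip.read_camera("top");crop(c,170,150,370,330,4,f"pics/t{n}.png")
for d in manip.silhouettes("top","plate"):
    if d['box'][1]<300: print(d['box'],d['score'])
c=manip.read_camera("wrist");cv2.imwrite(f"pics/w{n}.png",c['img'][:,:,::-1])
E
python3 look.py 3
```

```text
8.375 [0.5392762  0.07559606 0.07230052] [ 1.79997628e+02 -3.60224409e-03  1.01898109e+02] [ 0.53230394 -0.04743767  0.03171633] [-0.14247734 -0.00166388]
[259.4, 210.6, 322.7, 273.1] 0.98
```

View pics/t3.png

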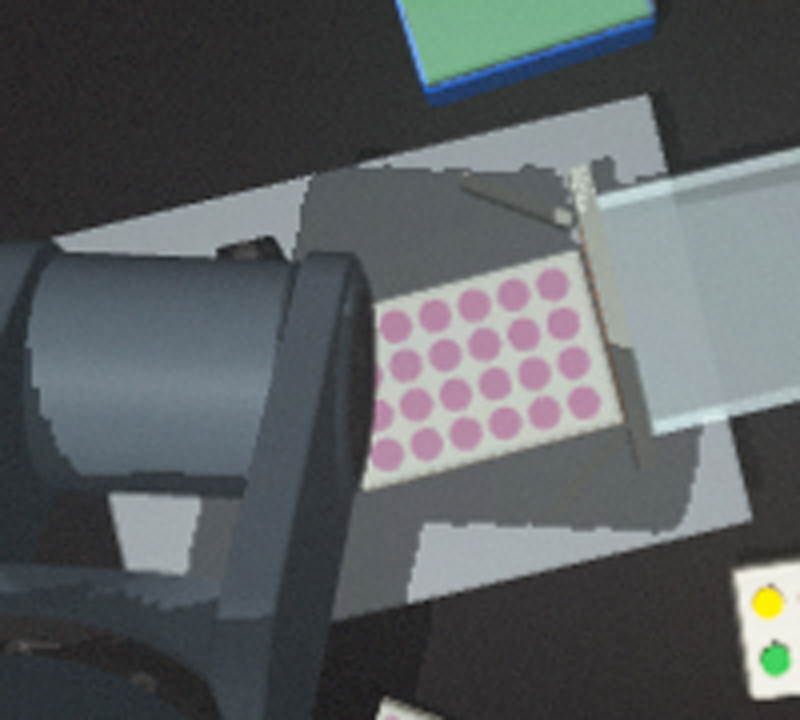

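View pics/w3.png

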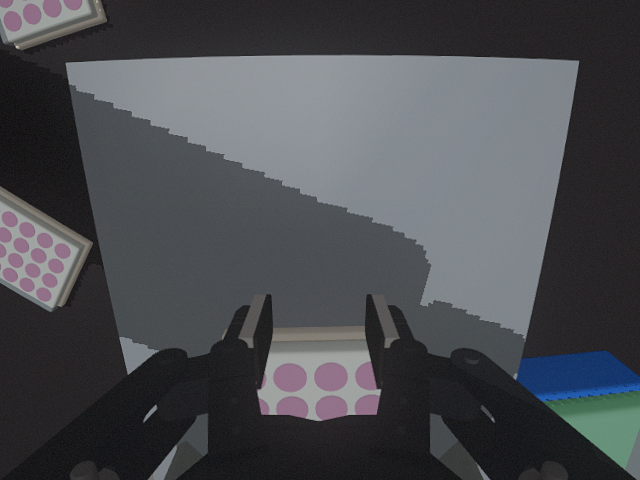

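```bash
python3 - <<'E'
from rig import manip
from h import *
np.set_printoptions(precision=4,suppress=True)
c=manip.read_camera("top")
p=(np.array([(553,284),(584,403),(395,326),(427,444)])+.5)/4-.5+[170,150]
Q=(onz(c,p,.0848)[:,:2]-HT)@HR;print(Q)
E
```

```text
[[-0.02    0.0255]
 [-0.0187 -0.0318]
 [-0.0962  0.0235]
 [-0.0942 -0.0335]]
```

The plate is flush and about 3 mm to the -y side, 1.4° askew, with its front edge at the flap. I push on with a slight drift toward +y.

move_arm(steps=[[[-0.08,0.01,0],0,0],[[-0.16,0.02,0],0,0],[[-0.24,0.03,0],0,0],[[-0.32,0.04,0],0,0],[[-0.4,0.04,0],0,0]])

```text
time_s: 9.2
ee_pos: [0.5516, 0.0371, 0.0723]
orientation: [180.0, 0.0, 101.9]
force: [-0.1, 0.9, 0.3]
gripper_width: 0.5
```

```bash
python3 look.py 4
```

```text
9.2 [0.55159868 0.03706476 0.07231882] [1.79988427e+02 2.38398517e-03 1.01882416e+02] [-0.1343293   0.90020123  0.29148681] [-0.10223711  0.00247286]
[289.4, 209.8, 326.1, 264.5] 0.78
```

View pics/t4.png

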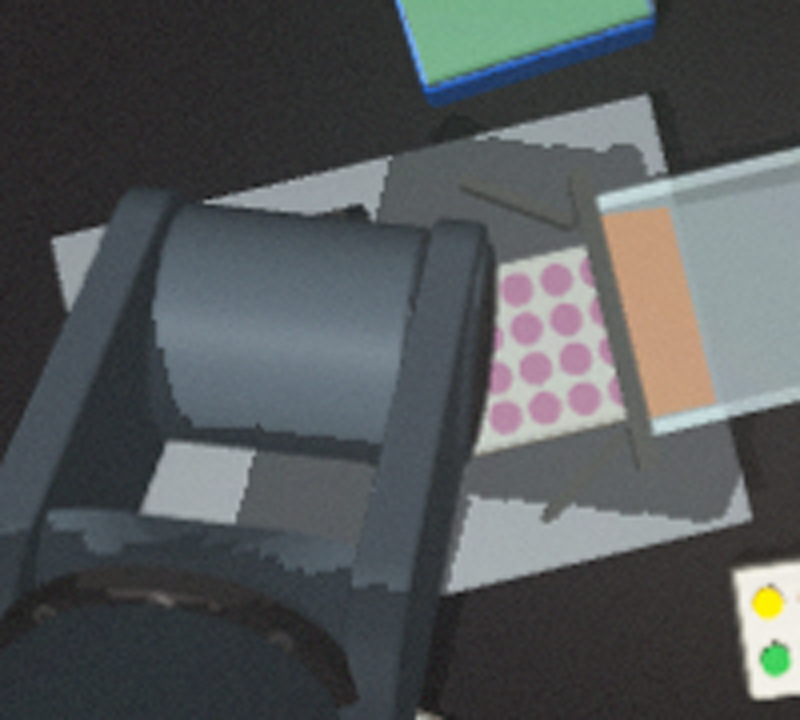

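View pics/w4.png

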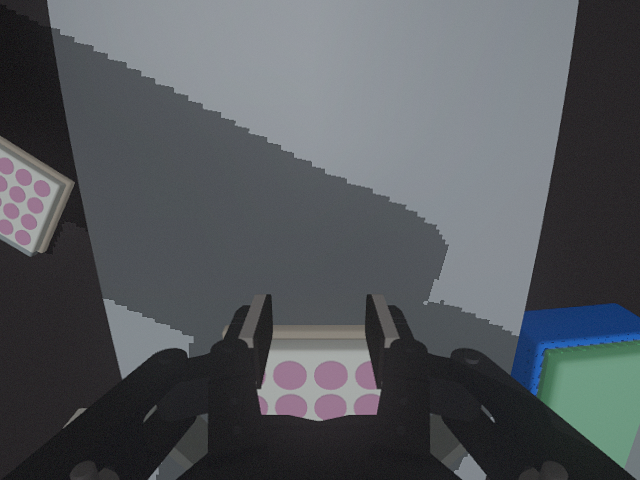

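move_arm(steps=[[[-0.08,0,0],0,0],[[-0.16,0,0],0,0],[[-0.24,0,0],0,0],[[-0.32,0,0],0,0],[[-0.4,0,0],0,0]])

```text
time_s: 9.98
ee_pos: [0.5597, -0.002, 0.0723]
orientation: [-180.0, -0.0, 101.9]
force: [-0.0, 0.7, 0.3]
gripper_width: 0.5
```

```bash
python3 look.py 5
```

```text
9.975 [ 0.55968355 -0.00204665  0.07231754] [-1.79999901e+02 -4.95966923e-04  1.01883658e+02] [-0.00327775  0.67402223  0.28466422] [-0.06230043  0.00234341]
[318.3, 240.0, 325.4, 256.0] 0.44
```

View pics/t5.png

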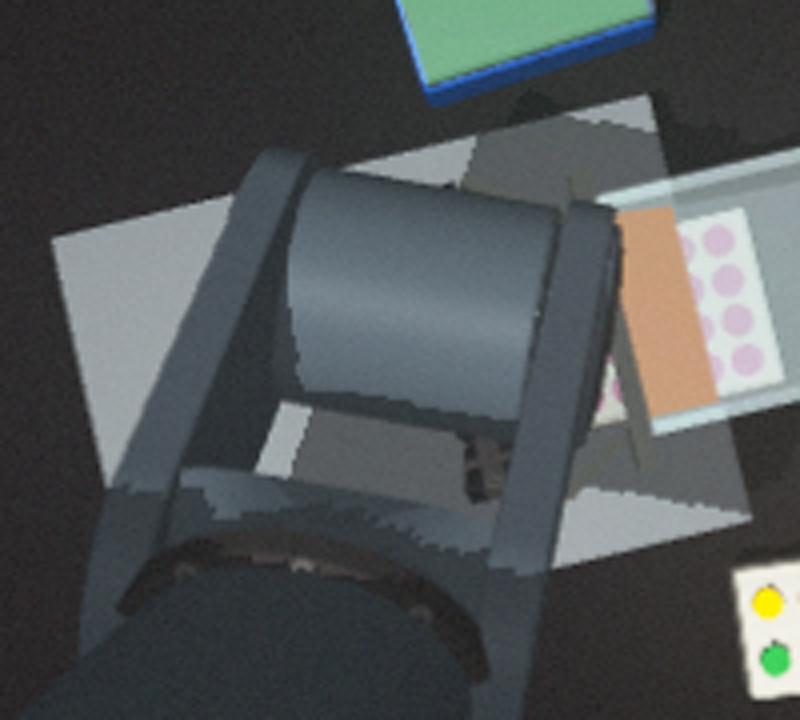

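View pics/w5.png

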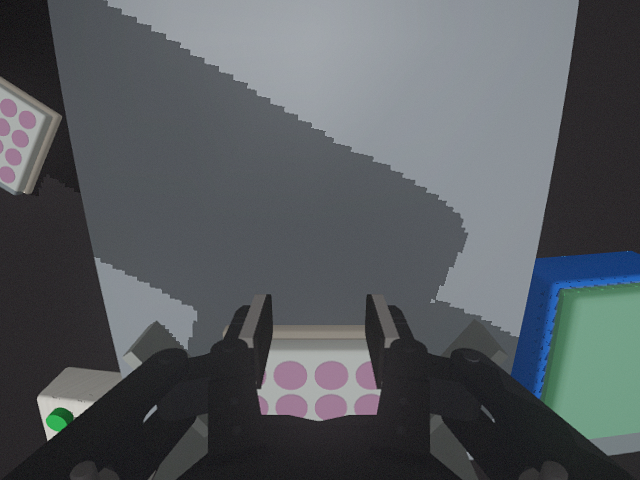

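The plate is sliding straight in under the flap. I push on towards the crest.

move_arm(steps=[[[-0.07,0,0],0,0],[[-0.14,0,0],0,0],[[-0.21,0,0],0,0],[[-0.28,0,0],0,0],[[-0.35,0,0],0,0]])

```text
time_s: 10.75
ee_pos: [0.5669, -0.0362, 0.0723]
orientation: [-180.0, -0.0, 101.9]
force: [-0.7, 0.6, 0.7]
gripper_width: 0.5
```

move_arm(steps=[[[-0.02,0,0],0,0],[[-0.04,0,0],0,0],[[-0.06,0,0],0,0],[[-0.07,0,0],0,0],[[-0.07,0,0],0,0]])

```text
time_s: 11.38
ee_pos: [0.5682, -0.0425, 0.0723]
orientation: [180.0, -0.0, 101.9]
force: [0.2, -0.3, -0.1]
gripper_width: 0.5
```

```bash
sed -i 's/370,330,4,/470,330,2.6,/' look.py; python3 look.py 6
```

```text
11.375 [ 0.56823595 -0.04248695  0.07232588] [ 1.79997259e+02 -3.36738341e-04  1.01896894e+02] [ 0.23272741 -0.26755163 -0.14624742] [-0.02096718  0.00239827]
```

View pics/t6.png

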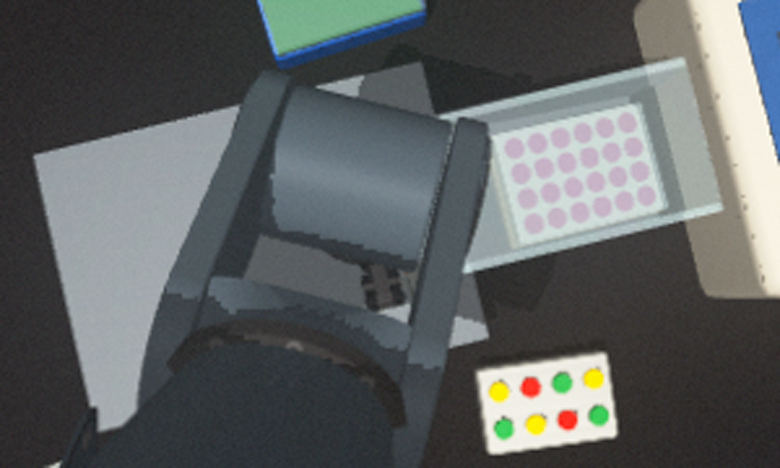

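View pics/w6.png

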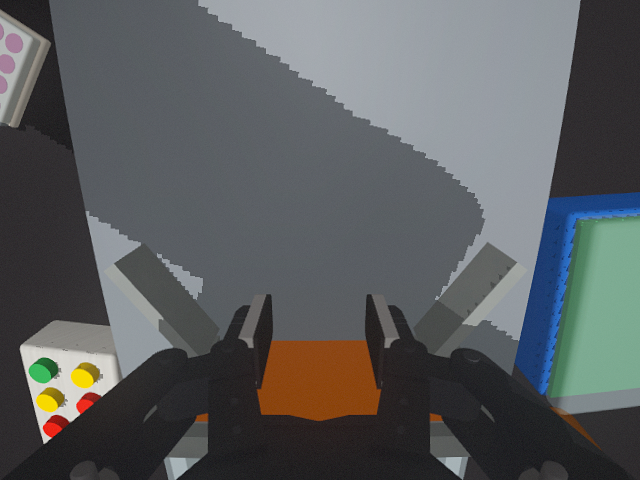

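The plate tipped and slid down the chute: in the top crop it now lies at about (580,172), and the flap looks shut between the fingers. I draw the fingers back and up.

move_arm(steps=[[[0.2,0,0],0,0],[[0.4,0,0],0,0],[[0.6,0,0],0,0],[[0.8,0,0],0,0],[[1,0,0],0,0]])

```text
time_s: 12.15
ee_pos: [0.5472, 0.057, 0.0724]
orientation: [180.0, -0.0, 101.9]
force: [0.1, 0.5, 0.1]
gripper_width: 0.499
```

move_arm(steps=[[[0.2,0,-0.2],0,0],[[0.4,0,-0.4],0,0],[[0.6,0,-0.6],0,0],[[0.8,0,-0.8],0,0],[[1,0,-1],0,0]])

```text
time_s: 12.78
ee_pos: [0.5264, 0.1546, 0.173]
orientation: [-180.0, -0.0, 101.9]
force: [0.5, 0.8, -0.8]
gripper_width: 0.509
```

move_arm(steps=[[[0.2,0,-0.2],0,0],[[0.4,0,-0.4],0,0],[[0.6,0,-0.6],0,0],[[0.8,0,-0.6],0,0],[[0.8,0,-0.6],0,0]])

```text
time_s: 13.4
ee_pos: [0.5093, 0.2328, 0.2316]
orientation: [-179.9, 0.0, 102.0]
force: [-0.5, -0.6, 0.1]
gripper_width: 0.495
```

```bash
python3 look.py 7; python3 - <<'E'
from rig import manip
from h import *
c=manip.read_camera("side");crop(c,180,100,440,370,2.2,"pics/s7.png")
E
```

```text
13.4 [0.50930016 0.23282869 0.23155159] [-1.79924118e+02  1.15370451e-03  1.02036531e+02] [-0.51694893 -0.60621255  0.09016518] [-0.30250827  0.00132859]
```

View pics/t7.png

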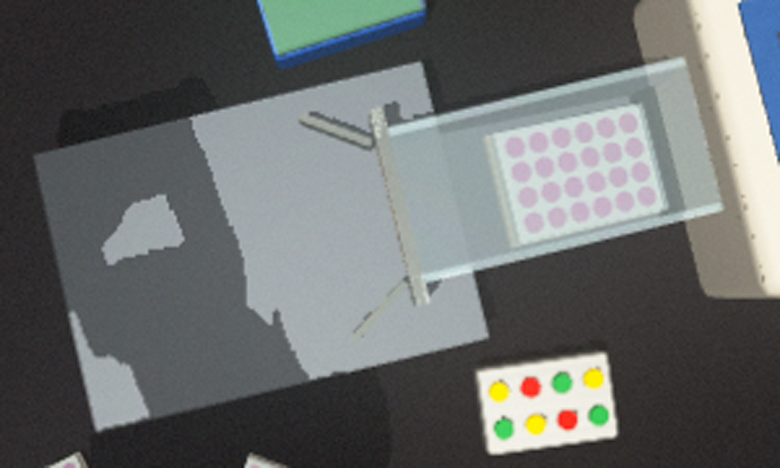

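View pics/s7.png

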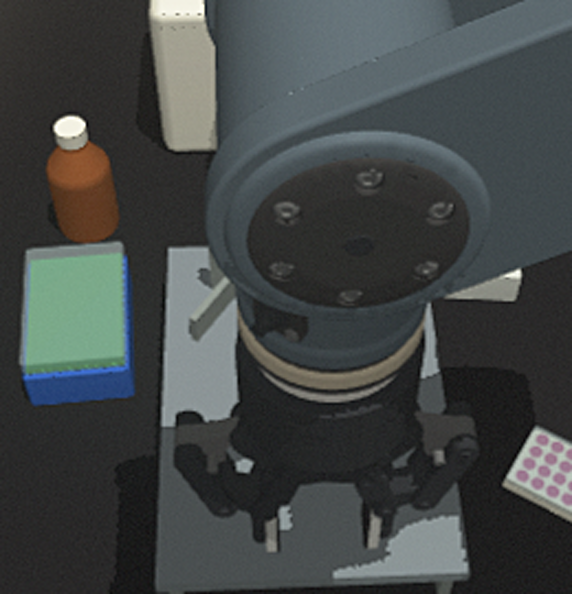

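View pics/w7.png

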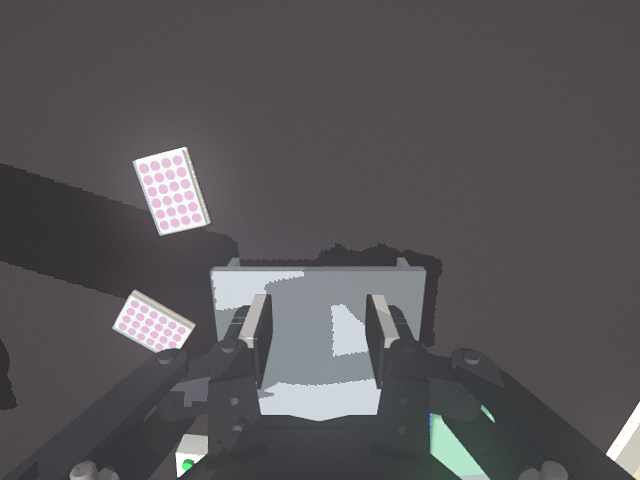

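```bash
python3 - <<'E'
from rig import manip
from h import *
np.set_printoptions(precision=4,suppress=True)
c=manip.read_camera("top")
p=(np.array([(515,147),(628,122),(648,196),(534,223)])+.5)/2.6-.5+[170,150]
for z in(.06,):Q=(onz(c,p,z)[:,:2]-HT)@HR;print(Q.mean(0),Q)
for t in("tip_box","bottle","tube_block"):
    print(t,[(d['box'],round(d['score'],2)) for d in manip.search_frame("top",t)])
E
```

```text
[ 0.142 -0.001] [[ 0.0985  0.0283]
 [ 0.1848  0.0272]
 [ 0.186  -0.0297]
 [ 0.0988 -0.0296]]
tip_box [([263.6, 116.0, 335.8, 178.3], 0.65)]
bottle [([348.1, 106.8, 379.8, 141.9], 0.57)]
tube_block [([351.6, 286.0, 406.7, 328.1], 0.8)]
```

move_arm(steps=[[[0.2,-0.2,0],0,0],[[0.4,-0.4,0],0,0],[[0.6,-0.6,0],0,0],[[0.8,-0.8,0],0,0],[[1,-0.8,0],0,0]])

```text
time_s: 14.42
ee_pos: [0.4099, 0.3126, 0.2323]
orientation: [-179.9, 0.0, 101.9]
force: [1.4, 0.1, -0.7]
gripper_width: 0.498
```

move_arm(steps=[[[0.2,0,0],0,0],[[0.4,0,0],0,0],[[0.6,0,0],0,0],[[0.8,0,0],0,0],[[1,0,0],0,0]])

```text
time_s: 15.05
ee_pos: [0.3908, 0.4119, 0.2323]
orientation: [-180.0, 0.0, 101.9]
force: [0.7, -0.1, -0.7]
gripper_width: 0.497
```

```bash
python3 - <<'E'
from rig import manip
from h import *
print(manip.read_state()['time_s'])
c=manip.read_camera("side");crop(c,180,60,440,330,2.2,"pics/s8.png")
E
```

```text
15.05
```

View pics/s8.png

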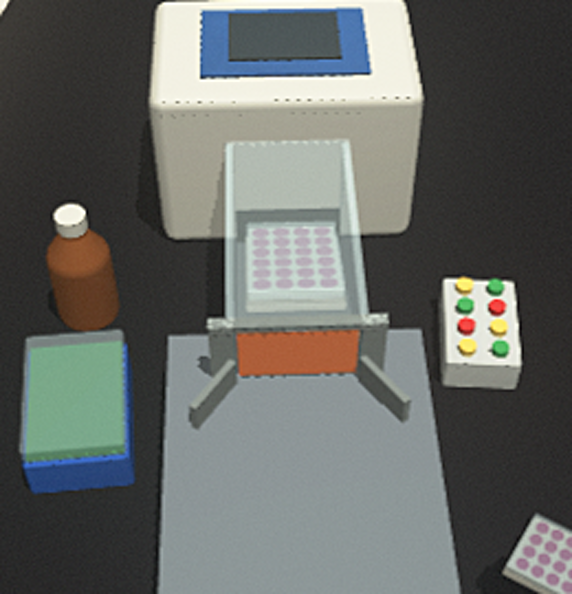

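The side view shows the flap hanging shut at about (297,353), the plate at the foot of the chute at about (293,265), and the bystanders in place.

```bash
python3 -c "
from rig import manip
print(manip.sign_off())"
```

```text
the job is handed in; nothing more can be done
None
```

The plate is at the foot of the chute with the flap shut behind it, and I handed the job in at about 15 s.

I pushed the large plate with two half-open fingertips, straight in through the flap until it tipped over the crest and slid down. Then I drew the fingers back and moved the arm clear.

**Last checks:**
- **Plate:** it lies square in the chute. The middle of its top measures about 142 mm beyond the flap, against the stated 138 mm for its origin. Most of that gap is the tilt of the plate.
- **Flap:** the side view shows it hanging fully shut.
- **Bystanders:** the tip box and bottle are within about 4 px of their first top-view boxes. The first top-view search missed the tube block, so I compared it only by eye, and it looks unmoved.
- **Forces:** readings at the end of each move stayed below about 2 N.

No check failed.

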